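# Set the depth marker of a moulding press

### The job

Set up the hand press for the mould that is in it: press the lever down gently until the resistance firms up, because the die has come to bear on the plate inside the mould, note how deep the ram went, and ease the lever back up. Then slide the red marker on the depth scale to that same depth, and leave the clay ware and tools on the bench alone. Do not force the lever: the mould is plaster and cracks.

Things in the scene. Friction and masses are not known exactly. Their poses are not given: they have to be found in the camera images.
- press: Green cast-iron hand-lever press, fixed. Base 230 x 170 x 20 mm (x, y, z); origin: centre of the base's underside, on the table. The lever points to its -x, on its -y side; head over the mould: x -70 to 105, y -40 to 40, z 185 to 295 mm; ram rises to 340. On the +y side an upright depth scale with 5 mm ticks, face at y 72, top at z 172 mm. z up.
- press_lever: Lever of the press: steel bar, black grip 85 mm long, 26 wide (press's y), 22 thick, its end 240 mm from the pivot. Origin on the pivot axis (press x 25, y -67, z 235 mm; parallel to press y). At rest it points to the press's -x, 0.40 rad above level; pressed down it turns up to 1.09 rad. A spring lifts it: 2 to 6 N at the grip while the die is free, changing slowly.
- lever_grip (a point): Top surface of the black grip, mid-length, 200 mm from the pivot axis; moves with the lever. At rest about 323 mm above the table. Press downward here; the point follows an arc about the pivot.
- ram (a joint): Depth of the ram in m: 0 at rest, grows as the lever brings the ram straight down (55 mm per rad of lever; at most 60 mm). The yellow pointer on the ram's arm shows it against the scale.
- ram_pointer (a point): Tip of the ram's yellow pointer beside the scale; 165 mm above the table with the ram at rest, moves down with the ram.
- die: Wooden plug die, 50 mm in diameter, under the ram on a rubber buffer; its face is 85 mm above the table at rest. Origin on the ram's axis, at table height when at rest. Once it meets the plate in the mould, the buffer gives 1 mm per 25 N of die force. Force at the grip beyond the spring's = die force / 3.6, so the grip stiffens to about 1.9 N per mm.
- mould: White plaster mould, 100 x 100 x 45 mm, fixed on the press bed under the die, with a 64 mm round cavity; origin: centre of its underside, 20 mm above the table. A brass ejector plate lies somewhere in the cavity: the die meets it after 25 to 51 mm of ram travel. 10 N of die force (3 N more at the grip) is firm; over 60 N (16 N more at the grip) cracks it.
- marker (a joint): Depth shown by the red marker on the scale, in m, in the same measure as ram (equal values: index level with the ram's pointer); grows downward, 0 to 0.072. It starts parked near the foot of the scale. It slides on the scale with 5 N of friction and stays where it is left.
- marker_tab (a point): Grip point of the red marker: in an upright tab 10 mm thick (press's x), 24 wide (press's y), 44 tall, 53 mm out from the scale on the press's +y side; the point lies mid-tab, 28 mm above the index line and 12 mm below the tab's top. Grip it from above, closing along the press's x.
- marker_index (a point): Tip of the marker's index line on the scale's edge; level with ram_pointer when marker and ram read the same.
- ware_board: wooden board 170 x 300 x 14 mm, fixed, with the three domes on it; origin under its centre. Leave alone.
- dome0: fired clay half-dome, 70 mm across, 35 high, brown, loose on the ware board; origin at the centre of its underside. Leave alone.
- dome1: as dome0; origin at the centre of its underside. Leave alone.
- dome2: as dome0; origin at the centre of its underside. Leave alone.
- dome3: as dome0 but paler, loose on the table near the press; origin at the centre of its underside. Leave alone.
- pup: clay puppy figurine, brown, 105 x 52 x 111 mm high, loose on the table; origin at the centre of its underside. Leave alone.
- bowl: terracotta bowl, 140 mm across, 65 high, loose; origin at the centre of its underside. Leave alone.
- slip_pot: pale clay cup, 90 mm across, 75 high, loose; origin at the centre of its underside. Leave alone.
- spatula: spatula lying loose on the table; origin at the centre of its underside. Leave alone.
- rib: wooden potter's rib, a 90 x 50 x 12 mm slip of pale wood, loose on the table; origin at the centre of its underside. Leave alone.

How it is judged:
By the outcome, as a careful person would: the job done as asked, in the order asked, and still so for the second after the job is handed in, with the robot touching nothing.
It also fails if it takes over 72 s, if anything falls off the work surface, if the arm or the gripper's body presses on something with over 40 N, if the wrist force passes 120 N, or if a joint passes its speed limit or range.

### The arm

A 7-joint arm with a two-finger parallel gripper is mounted at the origin on the work surface. World frame = base frame: x ahead of the robot, y to its left, z up, the work surface at z = 0. Lengths are in m, angles in rad, forces in N, time in s.
With the tool pointing down it reaches from about 0.35 to 0.775 m from the base axis. Payload 3.1 kg.
Tool frame: the origin (TCP) lies at the very end of the fingers, on their centre line; the grasp point (between the pads) lies env.grip_depth behind it (env.grip_depth is the distance from the TCP to the grasp point, in m); z points along the fingers, y is the line along which they close (so a half turn about z gives the same grasp; the last joint's range is limited). The gripper opens to 85 mm and grips with 20 to 120 N. Pads are 22 mm wide; open, the fingers measure 114 mm over their backs; the gripper's body (76 mm by 85 mm) begins 54 mm behind the grasp point. The pads swing forward as they close: fully open they stand 13 mm farther back than shut.
Start: joints at [-1.261, 0.311, 0.014, 1.512, -0.004, 1.319, -0.027], TCP at [0.189, 0.516, 0.231] pointing down, gripper open.
Joint ranges: [-2.7, 2.7], [-0.3, 1.91], [-1.27, 1.3], [0.12, 2.57], [-1.44, 4.58], [0.2, 2.03], [-3.05, 3.05]. Speed limits (rad/s): [2.79, 2.79, 3.14, 3.14, 3.14, 3.14, 3.14].

### API

Orientations are given as a unit quaternion [w, x, y, z].
In Python, from plant import monitor, vision, ticket, env gives the robot as it stands.
- The arm moves only by the shell command python3 -m pendant 'ROWS' [FORCE]. ROWS is JSON, a list of rows, each an object of numbers: "tx", "ty", "tz": the shift along the tool's x, y, z in mm; "rx", "ry", "rz": the turn, a rotation vector about the tool's x, y, z in degrees; "grip": the opening, from 0 (shut) to 1 (fully open). A call has 1 to 12 rows; each row shifts and turns the commanded pose from where the row before left it, along the tool's axes as they then stand; what a row does not reach is not made up. A row lasts 1/12 s, in which the tool goes at most 41.7 mm and 7.16 degrees, less where a joint would pass 70% of its speed; a pose out of reach is approached as far as the arm can. A call is refused whole if a number of a shift passes 41.7 or a number of a turn 7.16, either way. A call with a gripper value outside its range is refused whole. The fingers move at their own pace and stop on an object; FORCE is the grip in N (left out, the last holds). Time passes only in rows, so rows that do not move let the fingers close. It gives the time, the measured TCP pose, the force, the opening and the grip force at its end, in the units of the state.
- monitor.get_obs(): the state, without advancing time (a new reading comes with each control period).
- vision.camera(name): name is "scene" or "top" or "wrist"; returns (picture, depth): 420x560x3 uint8, red, green, blue; 420x560 float32, m along the optical axis (not along the pixel's ray), 0 where there is no reading.
- vision.get_calibration(name): a dict with "intrinsics" (3x3 intrinsics, pixels), "pose" (4x4, takes a point from camera to world coordinates); the wrist camera has in their place "hand_eye" (4x4, takes a point from camera to tool coordinates, whose origin is the TCP and whose axes are the flange's). Camera axes: x right, y down, z forward; pixel columns grow to the right and rows downward; lengths in m; the calibration is good to about 2 mm. A picture is of the moment at which its call begins: read the wrist's pose just before it. get_calibration takes no time and is no camera call.
- ticket.sign_off(): hands the job in; it is judged then, once.
The state is a dict: "time": time; "joint_pos": joint angles; "joint_velocities": joint speeds; "joint_torque": joint torques, N m; "tcp_pos": TCP position; "orientation": TCP orientation; "force": force on the tool from outside, world axes, zero at the start; "moment": the same for the moment, N m; "opening": opening from 0.0 (shut) to 1.0 (fully open); "finger_force": force on a finger pad.
Only numpy, scipy, OpenCV 4.12 (cv2) and the standard library are available. Lean on these libraries where they do the work, as an engineer would, in place of code of your own. Each camera call takes 0.05 s, during which the arm holds its last target. There are 200 camera calls.

## Working session

There is one attempt and no reset: what is moved stays moved. The work goes in short steps, Python scripts to look and compute and a shell command to move; the robot and the scene stay as the last step left them, time stands still between calls to the robot, and variables do not carry over. Pictures are saved under pics/ and viewed, at most 10 in all, crops included, and the job is handed in when it is done.

```bash
mkdir -p pics; ls; python3 - <<'E'
from plant import monitor,vision,env
import cv2,numpy as np
o=monitor.get_obs();print(o,env.grip_depth)
for n in("scene","top"):
    p,d=vision.camera(n);cv2.imwrite(f'pics/{n}.png',p[:,:,::-1]);np.save(f'{n}.npy',d);np.save(f'{n}_p.npy',p)
    print(vision.get_calibration(n))
print(vision.get_calibration("wrist"))
E
```

```text
pics
{'time': 0.0, 'joint_pos': array([-1.26067271,  0.31171972,  0.01397517,  1.5130677 , -0.00442537,
        1.31921287, -0.02722596]), 'joint_velocities': array([-0.0011703 ,  0.00016824, -0.00154228,  0.00249851, -0.00139929,
       -0.00076339,  0.00034074]), 'joint_torque': array([-4.13728148e-04, -3.79913735e+01,  1.45896804e-01, -2.30581784e+01,
        1.22998501e-02,  1.37914822e-02,  1.07224164e-05]), 'tcp_pos': array([0.18925306, 0.51562547, 0.23022001]), 'orientation': array([-1.74736182e-04,  1.74976064e-01,  9.84571970e-01, -1.17545441e-03]), 'force': array([-1.0660899 , -0.42751891,  0.19148884]), 'moment': array([ 0.04482984,  0.02357501, -0.02944675]), 'finger_force': 0.0, 'opening': 0.9991980963215861} 0.0187
{'intrinsics': array([[393.94483895,   0.        , 275.85779567],
       [  0.        , 393.94483895, 209.69064996],
       [  0.        ,   0.        ,   1.        ]]), 'pose': array([[-0.03365733,  0.56650143, -0.82337313,  1.5006496 ],
       [ 0.99930142,  0.03246519, -0.01851195,  0.07051194],
       [ 0.01624392, -0.823421  , -0.56719837,  0.85750945],

[... 310 characters left out ...]
-0.99839051, -0.05459043,  0.01537106,  0.04431166],
       [-0.00400555, -0.20247945, -0.97927832,  1.49997773],
       [ 0.        ,  0.        ,  0.        ,  1.        ]])}
{'intrinsics': array([[374.82779388,   0.        , 279.51287593],
       [  0.        , 374.82779388, 210.79754115],
       [  0.        ,   0.        ,   1.        ]]), 'hand_eye': array([[ 1.27358787e-03, -9.63870784e-01, -2.66367208e-01,
         6.72345774e-02],
       [ 9.99998859e-01,  1.01122883e-03,  1.12210692e-03,
        -2.05021999e-04],
       [-8.12207877e-04, -2.66368334e-01,  9.63870972e-01,
        -1.42311337e-01],
       [ 0.00000000e+00,  0.00000000e+00,  0.00000000e+00,
         1.00000000e+00]])}
```

View pics/scene.png

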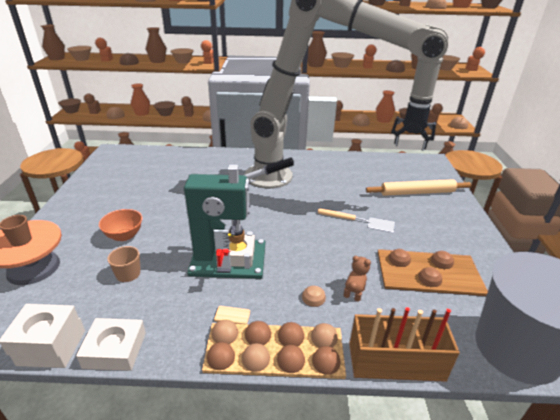

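View pics/top.png

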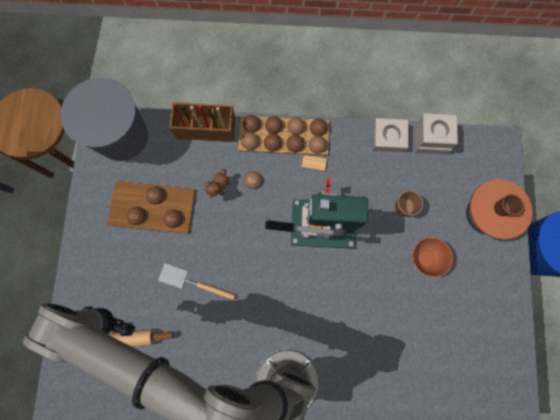

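The press stands with its lever pointing to world +y and its scale on the far side. In the top picture the grip is at about (280,226), the red tab at (327,183) and the head around (338,210). Next I'll measure the press pose.

```bash
cat > h.py <<'E'
import numpy as np,cv2
from plant import vision,monitor
from scipy.spatial.transform import Rotation as R
def cloud(n,d,T=None):
    c=vision.get_calibration(n);K=c['intrinsics'];T=c['pose'] if T is None else T
    v,u=np.mgrid[:d.shape[0],:d.shape[1]]
    P=np.stack([(u-K[0,2])/K[0,0]*d,(v-K[1,2])/K[1,1]*d,d],-1)
    return P@T[:3,:3].T+T[:3,3]
def tool(o):
    T=np.eye(4);q=o['orientation'];T[:3,:3]=R.from_quat([q[1],q[2],q[3],q[0]]).as_matrix();T[:3,3]=o['tcp_pos'];return T
E
python3 - <<'E'
from h import *
for n in("top","scene"):
    p=np.load(n+'_p.npy');d=np.load(n+'.npy');W=cloud(n,d);h=cv2.cvtColor(p,cv2.COLOR_RGB2HSV)
    H,S,V=[h[...,i].astype(int) for i in range(3)];z=W[...,2];ok=d>0
    near=ok&(abs(W[...,0]-.55)<.3)&(abs(W[...,1]+.08)<.3)
    g=near&(H>65)&(H<100)&(S>90)
    red=near&((H<5)|(H>174))&(S>190)&(V>110)&(z>.08)
    blk=near&(V<45)&(z>.24)
    for nm,m in(("headtop",g&(abs(z-.295)<.012)),("base",g&(abs(z-.02)<.008)),("red",red),("black",blk)):
        q=W[m];print(n,nm,len(q))
        if len(q)>8:
            print(q.min(0).round(3),q.max(0).round(3),np.median(q,0).round(3))
            r=cv2.minAreaRect((q[:,:2]*1000).astype(np.float32));print(r, cv2.boxPoints(r).round(0).tolist())
E
```

```text
top headtop 684
[ 0.511 -0.201  0.283] [ 0.585 -0.038  0.302] [ 0.548 -0.143  0.295]
((547.6386108398438, -119.20845794677734), (73.58367156982422, 163.4869842529297), 0.6049440503120422) [[510.0, -38.0], [512.0, -201.0], [585.0, -201.0], [584.0, -37.0]]
top base 181
[ 0.469 -0.21   0.013] [0.625 0.007 0.027] [ 0.492 -0.096  0.021]
((517.665771484375, -77.85899353027344), (237.91680908203125, 133.11219787597656), 60.333465576171875) [[401.0, -148.0], [517.0, -214.0], [634.0, -7.0], [519.0, 58.0]]
top red 10
[ 0.649 -0.104  0.105] [ 0.678 -0.1    0.146] [ 0.671 -0.102  0.141]
((663.7699584960938, -102.33213806152344), (29.35602569580078, 3.887141704559326), 1.5279302597045898) [[649.0, -101.0], [649.0, -105.0], [678.0, -104.0], [678.0, -100.0]]
top black 303
[ 0.471 -0.2    0.24 ] [0.514 0.093 0.34 ] [0.487 0.035 0.315]
((493.2453308105469, -53.245880126953125), (41.5049934387207, 293.1924743652344), 0.7905069589614868) [[470.0, 93.0], [475.0, -200.0], [516.0, -200.0], [512.0, 94.0]]
scene headtop 638
[ 0.522 -0.2    0.283] [ 0.594 -0.041  0.3  ] [ 0.568 -0.131  0.297]
((558.236328125
[... 190 characters left out ...]
 [0.639 0.011 0.027] [ 0.612 -0.038  0.022]
((558.2471923828125, -99.63998413085938), (161.61087036132812, 219.99139404296875), 0.3363957703113556) [[477.0, 10.0], [478.0, -210.0], [640.0, -209.0], [638.0, 11.0]]
scene red 88
[ 0.627 -0.109  0.096] [ 0.69  -0.089  0.144] [ 0.671 -0.101  0.114]
((657.9735717773438, -102.56940460205078), (16.918025970458984, 62.96931076049805), 78.45369720458984) [[625.0, -105.0], [687.0, -117.0], [691.0, -101.0], [629.0, -88.0]]
scene black 171
[0.48  0.02  0.297] [0.499 0.092 0.337] [0.495 0.054 0.318]
((492.77490234375, 55.58082580566406), (72.09774017333984, 18.41082191467285), 82.16221618652344) [[479.0, 21.0], [497.0, 19.0], [507.0, 90.0], [489.0, 93.0]]
```

Press origin is about (0.555, -0.101), with its x axis along world -y. That puts the grip point near (0.487, 0.057, 0.323) and the tab near (0.677, -0.102). I'll go above the grip with the fingers shut.

```bash
python3 -m pendant '[{"tz":-40,"rz":-6.8,"grip":0},{"tz":-40,"rz":-6.8,"grip":0},{"tz":-40,"rz":-6.8,"grip":0},{"tz":-40,"grip":0}]' 30
python3 -m pendant '[{"tx":-20,"ty":-33},{"tx":-20,"ty":-33},{"tx":-20,"ty":-33},{"tx":-20,"ty":-33},{"tx":-20,"ty":-33},{"tx":-20,"ty":-33},{"tx":-20,"ty":-33},{"tx":-20,"ty":-33},{"tx":-20,"ty":-33},{"tx":-20,"ty":-33},{"tx":-20,"ty":-33},{"tx":-20,"ty":-33}]'
```

```text
invalid input at $[0]: expected keys tx, ty, tz, rx, ry, rz, grip
invalid input at $[0]: expected keys tx, ty, tz, rx, ry, rz, grip
```

```bash
python3 -m pendant '[{"tx":0,"ty":0,"tz":-40,"rx":0,"ry":0,"rz":-6.8,"grip":0},{"tx":0,"ty":0,"tz":-40,"rx":0,"ry":0,"rz":-6.8,"grip":0},{"tx":0,"ty":0,"tz":-40,"rx":0,"ry":0,"rz":-6.8,"grip":0},{"tx":0,"ty":0,"tz":-40,"rx":0,"ry":0,"rz":0,"grip":0}]' 30
```

```text
time: 0.43
tcp_pos: [0.1893, 0.5156, 0.3925]
orientation: [-0.0, -0.004, 1.0, -0.001]
force: [0.5, 1.3, 0.2]
opening: 0.457
finger_force: 0.0
```

```bash
python3 -m pendant '[{"tx":-20,"ty":-33,"tz":0,"rx":0,"ry":0,"rz":0,"grip":0},{"tx":-20,"ty":-33,"tz":0,"rx":0,"ry":0,"rz":0,"grip":0},{"tx":-20,"ty":-33,"tz":0,"rx":0,"ry":0,"rz":0,"grip":0},{"tx":-20,"ty":-33,"tz":0,"rx":0,"ry":0,"rz":0,"grip":0},{"tx":-20,"ty":-33,"tz":0,"rx":0,"ry":0,"rz":0,"grip":0},{"tx":-20,"ty":-33,"tz":0,"rx":0,"ry":0,"rz":0,"grip":0},{"tx":-20,"ty":-33,"tz":0,"rx":0,"ry":0,"rz":0,"grip":0},{"tx":-20,"ty":-33,"tz":0,"rx":0,"ry":0,"rz":0,"grip":0},{"tx":-20,"ty":-33,"tz":0,"rx":0,"ry":0,"rz":0,"grip":0},{"tx":-20,"ty":-33,"tz":0,"rx":0,"ry":0,"rz":0,"grip":0},{"tx":-20,"ty":-33,"tz":0,"rx":0,"ry":0,"rz":0,"grip":0},{"tx":-20,"ty":-33,"tz":0,"rx":0,"ry":0,"rz":0,"grip":0}]'
```

```text
time: 1.43
tcp_pos: [0.4315, 0.1195, 0.3911]
orientation: [-0.0, -0.002, 1.0, 0.0]
force: [1.3, 0.1, -0.4]
opening: -0.0
finger_force: 0.0
```

```bash
python3 -m pendant '[{"tx":-28,"ty":-31,"tz":0,"rx":0,"ry":0,"rz":0,"grip":0},{"tx":-27.5,"ty":-31,"tz":0,"rx":0,"ry":0,"rz":0,"grip":0},{"tx":0,"ty":0,"tz":20,"rx":0,"ry":0,"rz":0,"grip":0},{"tx":0,"ty":0,"tz":20,"rx":0,"ry":0,"rz":0,"grip":0},{"tx":0,"ty":0,"tz":0,"rx":0,"ry":0,"rz":0,"grip":0},{"tx":0,"ty":0,"tz":0,"rx":0,"ry":0,"rz":0,"grip":0}]'; python3 - <<'E'
from h import *
o=monitor.get_obs();p,d=vision.camera('wrist');T=tool(o)@vision.get_calibration('wrist')['hand_eye']
W=cloud('wrist',d,T);np.save('w1.npy',W);cv2.imwrite('pics/w1.png',p[:,:,::-1])
p=p.astype(int)
m=(d>0)&(p.max(2)<60)&(W[...,2]>.27)&(W[...,2]<.345)&(abs(W[...,0]-.487)<.04)
q=W[m];print(o['tcp_pos'],o['force'],len(q),q.min(0),q.max(0),np.median(q,0))
for y in np.arange(.0,.1,.01):
    s=q[abs(q[:,1]-y)<.005]
    if len(s):print(y.round(3),len(s),s.min(0).round(3),s.max(0).round(3))
E
```

```text
time: 1.93
tcp_pos: [0.486, 0.06, 0.3502]
orientation: [-0.002, -0.002, 1.0, -0.0]
force: [-0.3, -0.4, 0.2]
opening: -0.001
finger_force: 0.0
[0.48599308 0.05997188 0.35024679] [-0.28669747 -0.39896109  0.17565286] 9597 [ 0.46920693 -0.11715737  0.27003821] [0.52582201 0.09532933 0.33749677] [0.48088889 0.04840121 0.31903264]
0.01 191 [0.47 0.01 0.3 ] [0.496 0.015 0.309]
0.02 791 [0.47  0.015 0.296] [0.496 0.025 0.312]
0.03 937 [0.47  0.025 0.296] [0.494 0.035 0.316]
0.04 1007 [0.47  0.035 0.3  ] [0.494 0.045 0.32 ]
0.05 991 [0.47  0.045 0.304] [0.494 0.055 0.325]
0.06 872 [0.469 0.055 0.309] [0.487 0.065 0.329]
0.07 1048 [0.469 0.065 0.312] [0.491 0.075 0.333]
0.08 1302 [0.469 0.075 0.317] [0.494 0.085 0.337]
0.09 921 [0.469 0.085 0.32 ] [0.494 0.095 0.337]
```

View pics/w1.png

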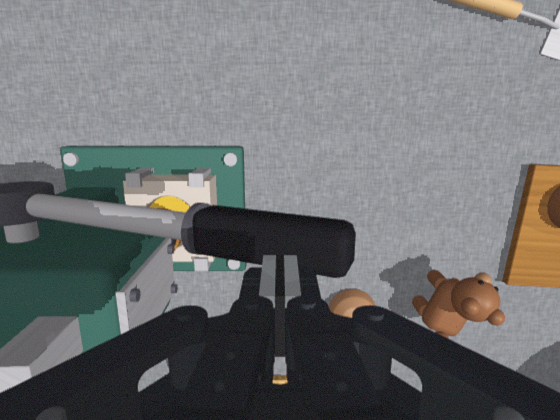

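The wrist view shows the fingers just above the black grip, which runs from about (190,230) to (352,250). The grip's centre line is x≈0.482 and its end is at y≈0.095. Die contact can't come before 25 mm of ram travel (grip z≈0.236), so I'll press through the free part at moderate speed.

```bash
python3 -m pendant '[{"tx":3,"ty":-2,"tz":12,"rx":0,"ry":0,"rz":0,"grip":0},{"tx":0,"ty":0,"tz":10,"rx":0,"ry":0,"rz":0,"grip":0},{"tx":0,"ty":0,"tz":5,"rx":0,"ry":0,"rz":0,"grip":0},{"tx":0,"ty":2,"tz":5,"rx":0,"ry":0,"rz":0,"grip":0},{"tx":0,"ty":3,"tz":7,"rx":0,"ry":0,"rz":0,"grip":0},{"tx":0,"ty":3,"tz":8,"rx":0,"ry":0,"rz":0,"grip":0},{"tx":0,"ty":0,"tz":0,"rx":0,"ry":0,"rz":0,"grip":0}]'
python3 -m pendant '[{"tx":0,"ty":2,"tz":8,"rx":0,"ry":0,"rz":0,"grip":0},{"tx":0,"ty":2,"tz":8,"rx":0,"ry":0,"rz":0,"grip":0},{"tx":0,"ty":2,"tz":8,"rx":0,"ry":0,"rz":0,"grip":0},{"tx":0,"ty":1,"tz":8,"rx":0,"ry":0,"rz":0,"grip":0},{"tx":0,"ty":1,"tz":8,"rx":0,"ry":0,"rz":0,"grip":0},{"tx":0,"ty":1,"tz":8,"rx":0,"ry":0,"rz":0,"grip":0},{"tx":0,"ty":0,"tz":0,"rx":0,"ry":0,"rz":0,"grip":0},{"tx":0,"ty":0,"tz":0,"rx":0,"ry":0,"rz":0,"grip":0},{"tx":0,"ty":0,"tz":0,"rx":0,"ry":0,"rz":0,"grip":0}]'
```

```text
time: 2.57
tcp_pos: [0.4839, 0.0668, 0.303]
orientation: [-0.0, -0.003, 1.0, 0.0]
force: [0.3, 1.3, 2.3]
opening: -0.001
finger_force: 1.4
time: 3.32
tcp_pos: [0.4832, 0.0746, 0.2562]
orientation: [-0.001, -0.002, 1.0, -0.0]
force: [-1.5, 1.8, 2.8]
opening: -0.001
finger_force: 1.6
```

```bash
cat > chk.py <<'E'
import sys,numpy as np
from plant import monitor
o=monitor.get_obs();t=o['tcp_pos'];f=o['force'];L=float(sys.argv[1])
yp,zp=-.122,.235
from scipy.optimize import brentq
def ram(w): return 55*(.4-brentq(lambda a:-np.sin(a)*(t[1]+w-yp)+np.cos(a)*(t[2]-zp)-.011,-1.2,.8))
print('t',round(o['time'],2),t.round(4),f.round(2),'ram',[round(ram(w),2) for w in(-.008,0,.008)],flush=True)
sys.exit(0 if f[2]<L else 1)
E
python3 -m pendant '[{"tx":0,"ty":0,"tz":6,"rx":0,"ry":0,"rz":0,"grip":0},{"tx":0,"ty":0,"tz":6,"rx":0,"ry":0,"rz":0,"grip":0},{"tx":0,"ty":0,"tz":3,"rx":0,"ry":0,"rz":0,"grip":0},{"tx":0,"ty":0,"tz":0,"rx":0,"ry":0,"rz":0,"grip":0}]' >/dev/null && python3 chk.py 5 &&
python3 -m pendant '[{"tx":0,"ty":0,"tz":2,"rx":0,"ry":0,"rz":0,"grip":0},{"tx":0,"ty":0,"tz":2,"rx":0,"ry":0,"rz":0,"grip":0},{"tx":0,"ty":0,"tz":0,"rx":0,"ry":0,"rz":0,"grip":0}]' >/dev/null && python3 chk.py 5 &&
python3 -m pendant '[{"tx":0,"ty":0,"tz":2,"rx":0,"ry":0,"rz":0,"grip":0},{"tx":0,"ty":0,"tz":2,"rx":0,"ry":0,"rz":0,"grip":0},{"tx":0,"ty":0,"tz":0,"rx":0,"ry":0,"rz":0,"grip":0}]' >/dev/null && python3 chk.py 5 &&
python3 -m pendant '[{"tx":0,"ty":0,"tz":2,"rx":0,"ry":0,"rz":0,"grip":0},{"tx":0,"ty":0,"tz":2,"rx":0,"ry":0,"rz":0,"grip":0},{"tx":0,"ty":0,"tz":0,"rx":0,"ry":0,"rz":0,"grip":0}]' >/dev/null && python3 chk.py 5
```

```text
t 3.65 [0.4838 0.0748 0.2407] [0.02 2.45 3.27] ram [23.54, 23.48, 23.42]
t 3.9 [0.4838 0.0749 0.2371] [0.02 1.41 3.24] ram [24.61, 24.5, 24.4]
t 4.15 [0.4838 0.0748 0.2329] [-0.15  3.17  3.11] ram [25.8, 25.65, 25.51]
t 4.4 [0.4838 0.0747 0.2289] [-0.78  3.29  3.62] ram [26.99, 26.79, 26.6]
```

```bash

python3 -m pendant '[{"tx":0,"ty":-0.5,"tz":2,"rx":0,"ry":0,"rz":0,"grip":0},{"tx":0,"ty":0,"tz":2,"rx":0,"ry":0,"rz":0,"grip":0},{"tx":0,"ty":0,"tz":0,"rx":0,"ry":0,"rz":0,"grip":0}]' >/dev/null && python3 chk.py 5.5 &&
python3 -m pendant '[{"tx":0,"ty":-0.5,"tz":2,"rx":0,"ry":0,"rz":0,"grip":0},{"tx":0,"ty":0,"tz":2,"rx":0,"ry":0,"rz":0,"grip":0},{"tx":0,"ty":0,"tz":0,"rx":0,"ry":0,"rz":0,"grip":0}]' >/dev/null && python3 chk.py 5.5 &&
python3 -m pendant '[{"tx":0,"ty":-0.5,"tz":2,"rx":0,"ry":0,"rz":0,"grip":0},{"tx":0,"ty":0,"tz":2,"rx":0,"ry":0,"rz":0,"grip":0},{"tx":0,"ty":0,"tz":0,"rx":0,"ry":0,"rz":0,"grip":0}]' >/dev/null && python3 chk.py 5.5 &&
python3 -m pendant '[{"tx":0,"ty":-0.8,"tz":2,"rx":0,"ry":0,"rz":0,"grip":0},{"tx":0,"ty":0,"tz":2,"rx":0,"ry":0,"rz":0,"grip":0},{"tx":0,"ty":0,"tz":0,"rx":0,"ry":0,"rz":0,"grip":0}]' >/dev/null && python3 chk.py 5.5 &&
python3 -m pendant '[{"tx":0,"ty":-0.8,"tz":2,"rx":0,"ry":0,"rz":0,"grip":0},{"tx":0,"ty":0,"tz":2,"rx":0,"ry":0,"rz":0,"grip":0},{"tx":0,"ty":0,"tz":0,"rx":0,"ry":0,"rz":0,"grip":0}]' >/dev/null && python3 chk.py 5.5 &&
python3 -m pendant '[{"tx":0,"ty":-0.8,"tz":2,"rx":0,"ry":0,"rz":0,"grip":0},{"tx":0,"ty":0,"tz":2,"rx":0,"ry":0,"rz":0,"grip":0},{"tx":0,"ty":0,"tz":0,"rx":0,"ry":0,"rz":0,"grip":0}]' >/dev/null && python3 chk.py 5.5
```

```text
t 4.65 [0.4839 0.0742 0.2249] [0.5  4.01 3.05] ram [28.16, 27.91, 27.67]
t 4.9 [0.4839 0.0736 0.2209] [0.53 3.65 3.06] ram [29.34, 29.04, 28.76]
t 5.15 [0.484  0.0732 0.2171] [-0.57  3.01  5.02] ram [30.45, 30.11, 29.79]
t 5.4 [0.484  0.0729 0.2142] [-1.79  4.3   9.83] ram [31.3, 30.92, 30.57]
```

The force rose from 3 to 9.8 N, about 6 N above the spring, so the die is firmly on the plate. I'll cross-check the depth from the images while holding here.

```bash
python3 - <<'E'
from h import *
o=monitor.get_obs();p,d=vision.camera('wrist');T=tool(o)@vision.get_calibration('wrist')['hand_eye']
W=cloud('wrist',d,T)
w1=np.load('w1.npy');p1=cv2.imread('pics/w1.png')[:,:,::-1].astype(int)
for nm,P,I,lo in(('rest',w1,p1,.29),('now',W,p.astype(int),.17)):
    m=(I.max(2)<60)&(P[...,2]>lo)&(P[...,2]<lo+.055)&(abs(P[...,0]-.4815)<.007)&(P[...,1]>.02)&(P[...,1]<.09)
    q=P[m]; 
    # keep upper envelope
    c=np.polyfit(q[:,1],q[:,2],1)
    for _ in range(8):
        r=q[:,2]-np.polyval(c,q[:,1]);k=(r>-.001)&(r<.003);c=np.polyfit(q[k,1],q[k,2],1)
    a=np.arctan(c[0]);print(nm,k.sum(),'angle',a,'z@y.058',np.polyval(c,.058), 'dist to pivot',(np.polyval(c,-.122)-.235)*np.cos(a), 'ymax',P[(I.max(2)<60)&(P[...,2]>lo)&(P[...,2]<lo+.055)&(abs(P[...,0]-.4815)<.007)][:,1].max())
s,ds=vision.camera('scene');np.save('scene2_p.npy',s)
a=np.load('scene_p.npy');
b=np.hstack([cv2.resize(x[215:275,190:260],None,fx=5.6,fy=5.6,interpolation=cv2.INTER_NEAREST) for x in(a,s)])
cv2.imwrite('pics/s2.png',b[:,:,::-1])
o=monitor.get_obs();print(o['time'],o['tcp_pos'],o['force'])
E
python3 chk.py 5
```

```text
rest 3391 angle 0.3996629809529566 z@y.058 0.3249226483695226 dist to pivot 0.012796617842742225 ymax 0.09532933457370335
now 2644 angle -0.1628014881643302 z@y.058 0.21560283302135813 dist to pivot 0.01003431117671262 ymax 0.1094769168860808
5.5 [0.48400266 0.07289452 0.21448973] [-2.33545385  4.1621532   9.64578288]
t 5.5 [0.484  0.0729 0.2145] [-2.34  4.16  9.65] ram [31.23, 30.86, 30.51]
```

View pics/s2.png

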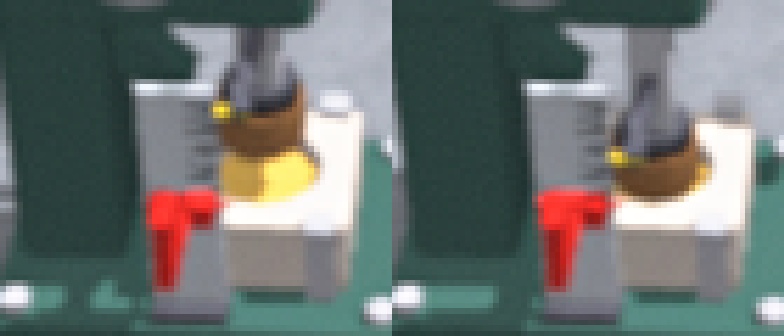

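Lever angle from the depth images went from 0.3997 to -0.1628 rad, which gives 30.9 mm. The kinematics give 30.9 mm too. In the picture the pointer dropped from row 108 to 157, and the red marker sits lower. Now I'll ease the lever up.

```bash
python3 -m pendant '[{"tx":0,"ty":0.5,"tz":-4,"rx":0,"ry":0,"rz":0,"grip":0},{"tx":0,"ty":1,"tz":-6,"rx":0,"ry":0,"rz":0,"grip":0},{"tx":0,"ty":1,"tz":-8,"rx":0,"ry":0,"rz":0,"grip":0},{"tx":0,"ty":0,"tz":-8,"rx":0,"ry":0,"rz":0,"grip":0},{"tx":0,"ty":0,"tz":-8,"rx":0,"ry":0,"rz":0,"grip":0},{"tx":0,"ty":0,"tz":-8,"rx":0,"ry":0,"rz":0,"grip":0},{"tx":0,"ty":-1,"tz":-8,"rx":0,"ry":0,"rz":0,"grip":0},{"tx":0,"ty":-1,"tz":-8,"rx":0,"ry":0,"rz":0,"grip":0},{"tx":0,"ty":-2,"tz":-8,"rx":0,"ry":0,"rz":0,"grip":0},{"tx":0,"ty":-2,"tz":-8,"rx":0,"ry":0,"rz":0,"grip":0},{"tx":0,"ty":-3,"tz":-8,"rx":0,"ry":0,"rz":0,"grip":0},{"tx":0,"ty":-3,"tz":-8,"rx":0,"ry":0,"rz":0,"grip":0}]'
python3 -m pendant '[{"tx":0,"ty":-3,"tz":-8,"rx":0,"ry":0,"rz":0,"grip":0},{"tx":0,"ty":-3,"tz":-8,"rx":0,"ry":0,"rz":0,"grip":0},{"tx":0,"ty":0,"tz":-8,"rx":0,"ry":0,"rz":0,"grip":0},{"tx":0,"ty":0,"tz":-25,"rx":0,"ry":0,"rz":0,"grip":0},{"tx":0,"ty":0,"tz":-35,"rx":0,"ry":0,"rz":0,"grip":0},{"tx":0,"ty":0,"tz":-35,"rx":0,"ry":0,"rz":0,"grip":1},{"tx":0,"ty":0,"tz":0,"rx":0,"ry":0,"rz":0,"grip":1}]'; python3 chk.py 5
```

```text
time: 6.5
tcp_pos: [0.4838, 0.0628, 0.3041]
orientation: [-0.0, -0.002, 1.0, 0.0]
force: [-0.3, 0.1, 3.2]
opening: -0.001
finger_force: 1.2
time: 7.08
tcp_pos: [0.486, 0.058, 0.4289]
orientation: [0.006, -0.003, 1.0, 0.002]
force: [0.7, -1.0, 0.5]
opening: 0.273
finger_force: 0.0Traceback (most recent call last):
  File "chk.py", line 7, in <module>
    print('t',round(o['time'],2),t.round(4),f.round(2),'ram',[round(ram(w),2) for w in(-.008,0,.008)],flush=True)
                                                                    ~~~^^^
  File "chk.py", line 6, in ram
    def ram(w): return 55*(.4-brentq(lambda a:-np.sin(a)*(t[1]+w-yp)+np.cos(a)*(t[2]-zp)-.011,-1.2,.8))
                              ~~~~~~^^^^^^^^^^^^^^^^^^^^^^^^^^^^^^^^^^^^^^^^^^^^^^^^^^^^^^^^^^^^^^^^^^
    r = _zeros._brentq(f, a, b, xtol, rtol, maxiter, args, full_output, disp)
ValueError: f(a) and f(b) must have different signs
```

```bash
python3 -m pendant '[{"tx":-27,"ty":-22.5,"tz":0,"rx":0,"ry":0,"rz":0,"grip":1},{"tx":-27,"ty":-22.5,"tz":0,"rx":0,"ry":0,"rz":0,"grip":1},{"tx":-27,"ty":-22.5,"tz":0,"rx":0,"ry":0,"rz":0,"grip":1},{"tx":-27,"ty":-22.5,"tz":0,"rx":0,"ry":0,"rz":0,"grip":1},{"tx":-27,"ty":-22.5,"tz":0,"rx":0,"ry":0,"rz":0,"grip":1},{"tx":-27,"ty":-22.5,"tz":0,"rx":0,"ry":0,"rz":0,"grip":1},{"tx":-29,"ty":-22.5,"tz":0,"rx":0,"ry":0,"rz":0,"grip":1},{"tx":0,"ty":0,"tz":40,"rx":0,"ry":0,"rz":0,"grip":1},{"tx":0,"ty":0,"tz":40,"rx":0,"ry":0,"rz":0,"grip":1},{"tx":0,"ty":0,"tz":40,"rx":0,"ry":0,"rz":0,"grip":1},{"tx":0,"ty":0,"tz":40,"rx":0,"ry":0,"rz":0,"grip":1},{"tx":0,"ty":0,"tz":0,"rx":0,"ry":0,"rz":0,"grip":1}]'
python3 - <<'E'
from h import *
o=monitor.get_obs();p,d=vision.camera('wrist');T=tool(o)@vision.get_calibration('wrist')['hand_eye']
W=cloud('wrist',d,T);cv2.imwrite('pics/w2.png',p[:,:,::-1]);print(o['tcp_pos'],o['orientation'])
h=cv2.cvtColor(p,cv2.COLOR_RGB2HSV).astype(int)
m=(d>0)&((h[...,0]<5)|(h[...,0]>174))&(h[...,1]>180)&(h[...,2]>90)
q=W[m];print(len(q),q.min(0),q.max(0))
t=q[(q[:,2]>.138)&(q[:,0]>.65)];print(len(t),t.min(0),t.max(0),np.median(t,0))
E
```

```text
time: 8.08
tcp_pos: [0.6646, -0.0944, 0.2502]
orientation: [-0.015, -0.001, 1.0, 0.004]
force: [-2.0, 0.4, -3.4]
opening: 1.002
finger_force: 0.0
[ 0.66458124 -0.09438716  0.25017406] [-1.46635620e-02 -5.50293762e-04  9.99883260e-01  4.25940545e-03]
1332 [ 0.6295906  -0.12105978  0.10123594] [ 0.68749415 -0.08821645  0.14096413]
439 [ 0.66321651 -0.10878537  0.13800819] [ 0.68727589 -0.09938575  0.14096413] [ 0.67524195 -0.10427557  0.13914828]
```

View pics/w2.png

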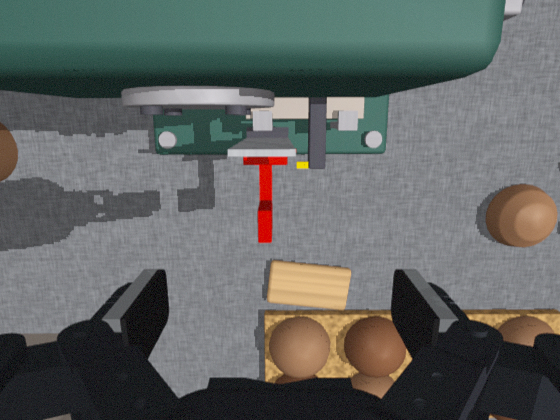

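The view shows the red tab's top face at about (265,222), i.e. world (0.675, -0.104, 0.140). The fingers are open either side and clear of everything. I'll centre over it and descend.

```bash
python3 -m pendant '[{"tx":-10,"ty":-10,"tz":30,"rx":0,"ry":0,"rz":0,"grip":1},{"tx":0,"ty":0,"tz":0,"rx":0,"ry":0,"rz":0,"grip":1},{"tx":0,"ty":0,"tz":0,"rx":0,"ry":0,"rz":0,"grip":1},{"tx":0,"ty":0,"tz":0,"rx":0,"ry":0,"rz":0,"grip":1}]' 40
```

```text
time: 8.47
tcp_pos: [0.6854, -0.1068, 0.2396]
orientation: [0.004, -0.003, 1.0, -0.0]
force: [-0.2, 0.5, -0.3]
opening: 1.002
finger_force: 0.0
```

```bash
python3 -m pendant '[{"tx":10,"ty":2.5,"tz":20,"rx":0,"ry":0,"rz":0,"grip":1},{"tx":0,"ty":0,"tz":25,"rx":0,"ry":0,"rz":0,"grip":1},{"tx":0,"ty":0,"tz":25,"rx":0,"ry":0,"rz":0,"grip":1},{"tx":0,"ty":0,"tz":20,"rx":0,"ry":0,"rz":0,"grip":1},{"tx":0,"ty":0,"tz":20,"rx":0,"ry":0,"rz":0,"grip":1},{"tx":0,"ty":0,"tz":18,"rx":0,"ry":0,"rz":0,"grip":1},{"tx":0,"ty":0,"tz":0,"rx":0,"ry":0,"rz":0,"grip":1},{"tx":0,"ty":0,"tz":0,"rx":0,"ry":0,"rz":0,"grip":1}]' 40; python3 -m pendant '[{"tx":0,"ty":0,"tz":0,"rx":0,"ry":0,"rz":0,"grip":0.4},{"tx":0,"ty":0,"tz":0,"rx":0,"ry":0,"rz":0,"grip":0},{"tx":0,"ty":0,"tz":0,"rx":0,"ry":0,"rz":0,"grip":0},{"tx":0,"ty":0,"tz":0,"rx":0,"ry":0,"rz":0,"grip":0},{"tx":0,"ty":0,"tz":0,"rx":0,"ry":0,"rz":0,"grip":0},{"tx":0,"ty":0,"tz":0,"rx":0,"ry":0,"rz":0,"grip":0},{"tx":0,"ty":0,"tz":0,"rx":0,"ry":0,"rz":0,"grip":0},{"tx":0,"ty":0,"tz":0,"rx":0,"ry":0,"rz":0,"grip":0}]' 40
```

```text
time: 9.13
tcp_pos: [0.6746, -0.104, 0.1093]
orientation: [0.001, -0.002, 1.0, 0.0]
force: [0.7, -0.8, 1.3]
opening: 0.999
finger_force: 0.0
time: 9.8
tcp_pos: [0.6734, -0.1043, 0.1075]
orientation: [0.0, -0.002, 1.0, 0.0]
force: [-0.3, 0.7, 2.5]
opening: 0.111
finger_force: 44.1
```

```bash
python3 -m pendant '[{"tx":0,"ty":0,"tz":-4,"rx":0,"ry":0,"rz":0,"grip":0},{"tx":0,"ty":0,"tz":-4,"rx":0,"ry":0,"rz":0,"grip":0},{"tx":0,"ty":0,"tz":-4,"rx":0,"ry":0,"rz":0,"grip":0},{"tx":0,"ty":0,"tz":-4,"rx":0,"ry":0,"rz":0,"grip":0},{"tx":0,"ty":0,"tz":-4,"rx":0,"ry":0,"rz":0,"grip":0},{"tx":0,"ty":0,"tz":-4,"rx":0,"ry":0,"rz":0,"grip":0},{"tx":0,"ty":0,"tz":-4,"rx":0,"ry":0,"rz":0,"grip":0},{"tx":0,"ty":0,"tz":-4,"rx":0,"ry":0,"rz":0,"grip":0},{"tx":0,"ty":0,"tz":-4,"rx":0,"ry":0,"rz":0,"grip":0},{"tx":0,"ty":0,"tz":-4,"rx":0,"ry":0,"rz":0,"grip":0},{"tx":0,"ty":0,"tz":0,"rx":0,"ry":0,"rz":0,"grip":0}]' 40
python3 -m pendant '[{"tx":0,"ty":0,"tz":0,"rx":0,"ry":0,"rz":0,"grip":1},{"tx":0,"ty":0,"tz":0,"rx":0,"ry":0,"rz":0,"grip":1},{"tx":0,"ty":0,"tz":0,"rx":0,"ry":0,"rz":0,"grip":1},{"tx":0,"ty":0,"tz":0,"rx":0,"ry":0,"rz":0,"grip":1},{"tx":0,"ty":0,"tz":-30,"rx":0,"ry":0,"rz":0,"grip":1},{"tx":0,"ty":0,"tz":-30,"rx":0,"ry":0,"rz":0,"grip":1},{"tx":0,"ty":0,"tz":-10,"rx":0,"ry":0,"rz":0,"grip":0},{"tx":0,"ty":0,"tz":0,"rx":0,"ry":0,"rz":0,"grip":0},{"tx":0,"ty":0,"tz":0,"rx":0,"ry":0,"rz":0,"grip":0},{"tx":0,"ty":0,"tz":0,"rx":0,"ry":0,"rz":0,"grip":0},{"tx":0,"ty":0,"tz":0,"rx":0,"ry":0,"rz":0,"grip":0},{"tx":0,"ty":0,"tz":0,"rx":0,"ry":0,"rz":0,"grip":0}]' 40
```

```text
time: 10.72
tcp_pos: [0.6734, -0.1043, 0.1485]
orientation: [0.001, -0.002, 1.0, 0.0]
force: [1.0, 1.6, -1.7]
opening: 0.108
finger_force: 43.5
time: 11.72
tcp_pos: [0.6723, -0.1043, 0.2152]
orientation: [-0.002, -0.002, 1.0, 0.0]
force: [-0.2, -0.3, 0.4]
opening: 0.132
finger_force: 0.0
```

```bash
sed -i "s/,'ram'.*flush/,flush/" chk.py; python3 -m pendant '[{"tx":0,"ty":0,"tz":10,"rx":0,"ry":0,"rz":0,"grip":0},{"tx":0,"ty":0,"tz":10,"rx":0,"ry":0,"rz":0,"grip":0},{"tx":0,"ty":0,"tz":5,"rx":0,"ry":0,"rz":0,"grip":0},{"tx":0,"ty":0,"tz":0,"rx":0,"ry":0,"rz":0,"grip":0},{"tx":0,"ty":0,"tz":0,"rx":0,"ry":0,"rz":0,"grip":0}]' 40
python3 chk.py 2.5 && python3 -m pendant '[{"tx":0,"ty":0,"tz":2,"rx":0,"ry":0,"rz":0,"grip":0},{"tx":0,"ty":0,"tz":0,"rx":0,"ry":0,"rz":0,"grip":0},{"tx":0,"ty":0,"tz":0,"rx":0,"ry":0,"rz":0,"grip":0}]' >/dev/null 
python3 chk.py 2.5 && python3 -m pendant '[{"tx":0,"ty":0,"tz":2,"rx":0,"ry":0,"rz":0,"grip":0},{"tx":0,"ty":0,"tz":0,"rx":0,"ry":0,"rz":0,"grip":0},{"tx":0,"ty":0,"tz":0,"rx":0,"ry":0,"rz":0,"grip":0}]' >/dev/null 
python3 chk.py 2.5 && python3 -m pendant '[{"tx":0,"ty":0,"tz":2,"rx":0,"ry":0,"rz":0,"grip":0},{"tx":0,"ty":0,"tz":0,"rx":0,"ry":0,"rz":0,"grip":0},{"tx":0,"ty":0,"tz":0,"rx":0,"ry":0,"rz":0,"grip":0}]' >/dev/null 
python3 chk.py 2.5 && python3 -m pendant '[{"tx":0,"ty":0,"tz":2,"rx":0,"ry":0,"rz":0,"grip":0},{"tx":0,"ty":0,"tz":0,"rx":0,"ry":0,"rz":0,"grip":0},{"tx":0,"ty":0,"tz":0,"rx":0,"ry":0,"rz":0,"grip":0}]' >/dev/null 
python3 chk.py 2.5
```

```text
time: 12.13
tcp_pos: [0.6727, -0.1044, 0.191]
orientation: [-0.001, -0.002, 1.0, 0.0]
force: [-0.1, 1.2, 1.2]
opening: -0.003
finger_force: 0.0
t 12.13 [ 0.6727 -0.1044  0.191 ] [-0.07  1.17  1.18]
t 12.38 [ 0.6734 -0.1048  0.1906] [-1.04  0.65  0.76]
t 12.63 [ 0.6732 -0.1046  0.1882] [ 0.91 -0.58  0.44]
t 12.88 [ 0.6731 -0.1046  0.186 ] [-0.85 -0.33 -0.39]
t 13.13 [ 0.6731 -0.1046  0.184 ] [ 0.07 -1.61  0.2 ]
```

```bash
python3 -m pendant '[{"tx":0,"ty":0,"tz":2,"rx":0,"ry":0,"rz":0,"grip":0},{"tx":0,"ty":0,"tz":0,"rx":0,"ry":0,"rz":0,"grip":0},{"tx":0,"ty":0,"tz":0,"rx":0,"ry":0,"rz":0,"grip":0}]' >/dev/null ;python3 chk.py 2.5
python3 -m pendant '[{"tx":0,"ty":0,"tz":2,"rx":0,"ry":0,"rz":0,"grip":0},{"tx":0,"ty":0,"tz":0,"rx":0,"ry":0,"rz":0,"grip":0},{"tx":0,"ty":0,"tz":0,"rx":0,"ry":0,"rz":0,"grip":0}]' >/dev/null ;python3 chk.py 2.5
python3 -m pendant '[{"tx":0,"ty":0,"tz":2,"rx":0,"ry":0,"rz":0,"grip":0},{"tx":0,"ty":0,"tz":0,"rx":0,"ry":0,"rz":0,"grip":0},{"tx":0,"ty":0,"tz":0,"rx":0,"ry":0,"rz":0,"grip":0}]' >/dev/null ;python3 chk.py 2.5
python3 -m pendant '[{"tx":0,"ty":0,"tz":1.5,"rx":0,"ry":0,"rz":0,"grip":0},{"tx":0,"ty":0,"tz":0,"rx":0,"ry":0,"rz":0,"grip":0},{"tx":0,"ty":0,"tz":0,"rx":0,"ry":0,"rz":0,"grip":0}]' >/dev/null ;python3 chk.py 2.5
```

```text
t 13.38 [ 0.6731 -0.1046  0.182 ] [ 0.09  0.66 -0.22]
t 13.63 [ 0.6734 -0.1048  0.1803] [0.89 0.11 1.15]
t 13.88 [ 0.6735 -0.1048  0.1789] [-0.84  0.05  3.92]
t 14.13 [ 0.6735 -0.1047  0.177 ] [0.28 0.24 4.53]
```

```bash
python3 -m pendant '[{"tx":0,"ty":0,"tz":1.3,"rx":0,"ry":0,"rz":0,"grip":0},{"tx":0,"ty":0,"tz":1.3,"rx":0,"ry":0,"rz":0,"grip":0},{"tx":0,"ty":0,"tz":0,"rx":0,"ry":0,"rz":0,"grip":0},{"tx":0,"ty":0,"tz":0,"rx":0,"ry":0,"rz":0,"grip":0}]' >/dev/null ;python3 chk.py 2.5
```

```text
t 14.47 [ 0.6734 -0.1047  0.174 ] [-0.11 -0.52  5.46]
```

The tab top is at 0.1740, so the marker reads about 31.0 mm, matching the ram depth. I'll retract and check against the pointer picture.

```bash
python3 -m pendant '[{"tx":0,"ty":0,"tz":-10,"rx":0,"ry":0,"rz":0,"grip":0},{"tx":0,"ty":0,"tz":-30,"rx":0,"ry":0,"rz":0,"grip":0},{"tx":0,"ty":0,"tz":-35,"rx":0,"ry":0,"rz":0,"grip":0},{"tx":0,"ty":0,"tz":-35,"rx":0,"ry":0,"rz":0,"grip":0},{"tx":0,"ty":0,"tz":-35,"rx":0,"ry":0,"rz":0,"grip":0},{"tx":0,"ty":0,"tz":-35,"rx":0,"ry":0,"rz":0,"grip":0},{"tx":0,"ty":0,"tz":0,"rx":0,"ry":0,"rz":0,"grip":0},{"tx":0,"ty":0,"tz":0,"rx":0,"ry":0,"rz":0,"grip":0}]'; python3 - <<'E'
from h import *
s,d=vision.camera('scene');b0=np.load('scene2_p.npy')
b=np.hstack([cv2.resize(x[215:275,190:260],None,fx=5.6,fy=5.6,interpolation=cv2.INTER_NEAREST) for x in(b0,s)])
cv2.imwrite('pics/s3.png',b[:,:,::-1])
E
```

```text
time: 15.13
tcp_pos: [0.674, -0.1053, 0.3568]
orientation: [0.003, -0.002, 1.0, -0.001]
force: [0.3, -1.1, -0.3]
opening: 0.003
finger_force: 0.0
```

View pics/s3.png

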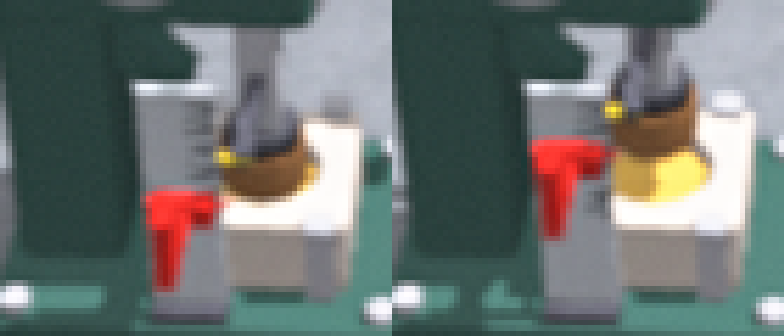

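The red index arm is centred near row 156, level with where the pointer stood at contact (157). The ram is back at rest and the arm is clear.

```bash
python3 -c "
from plant import ticket
print(ticket.sign_off())"
```

```text
the job is handed in; nothing more can be done
None
```

The die firmed up on the plate at about 30.9 mm of ram depth, with about 6 N above the spring at the grip; I eased the lever back to rest, set the red marker to about 31.0 mm, and handed the job in (no verdict was returned).

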